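# Set out four capped samples in their colour-coded holders

## Robot

A 6-joint arm with a two-finger parallel gripper is mounted at the origin on a cart in front of the work surface, level with it; the furniture and walls round the work are solid. World frame = base frame: x ahead of the robot, y to its left, z up, the work surface at z = 0. Lengths are in m, angles in degrees, forces in N, time in s.
With the tool pointing down it reaches from about 0.4 to 0.825 m from the base axis. Payload 7 kg.
Tool frame: the origin (TCP) lies midway between the tips of the shut fingers; the grasp point (between the pads) lies 19 mm behind it (r.grip_point_offset is the z of the grasp point in the tool frame, in m); z points along the fingers, y is the line along which they close (so a half turn about z gives the same grasp; the last joint's range is limited). The gripper opens to 88 mm and grips with 3 to 60 N. Pads are 19 mm wide; open, the fingers measure 130 mm over their backs; the gripper's body (78 mm by 193 mm) begins 47 mm behind the grasp point.
Start: joints at [-55.514, 20.546, 0.682, 0, -70.136, -16.507], TCP at [0.208, -0.642, 0.191] pointing down, gripper open.
Joint ranges: [-176.03, 176.03], [-82.01, 121.73], [-58.28, 71.71], [-173.87, 95.51], [-174.79, -0.11], [-173.66, 173.66]. Speed limits (degrees/s): [136.94, 136.94, 172.46, 180, 180, 180].

## Interface

Orientations are given as [roll, pitch, yaw] about the fixed x, y, z axes, in that order (R = Rz(yaw) Ry(pitch) Rx(roll)).
In Python, from plant import r, viewer, recognise, outline_of, pinpoint gives the robot as it stands.
- The arm moves only by the tool move_arm, never from a script. Its argument "targets" is a list of rows, each a list of 2 entries, a list of its own where there are three numbers: the shift along the tool's x, y, z in cm, then the turn, a rotation vector about the tool's x, y, z in rad. A call has 1 to 5 rows; each row is the pose to reach, as a shift and turn from the pose commanded when the call began, along the tool's axes at that moment; what a row does not reach only later rows make up. A row lasts 1/8 s, in which the tool goes at most 62.5 mm and 10.7 degrees, less where a joint would pass 70% of its speed; a pose out of reach is approached as far as the arm can. A call with a gripper value outside its range is refused whole. "jaw" is the finger opening in cm, from 0 to 8.76, set as the call begins (left out, the last holds). The fingers move at their own pace and stop on an object; "squeeze" is the grip in N (left out, the last holds). Time passes only in rows, so rows that repeat a pose let the fingers close. It gives the time, the measured TCP pose, the force, the opening and the grip force at its end, in the units of the state.
- r.get_state(): the state, without advancing time (a new reading comes with each control period).
- viewer.capture(name): name is "scene" or "top"; returns a dict with "image" (400x640x3 uint8, blue, green, red), "intrinsics" (3x3 intrinsics, pixels), "D" ([k1, k2, p1, p2, k3] as OpenCV has them; the pictures are not rectified), "camera_from_world" (4x4, takes a point from world to camera coordinates). Camera axes: x right, y up, looking along -z (the intrinsics and any distortion apply to the point x, -y, -z); pixel columns grow to the right and rows downward; lengths in m; the calibration is good to about 2 mm. A picture is of the moment at which its call begins. There is no depth.
- r.close_job(): hands the job in; it is judged then, once.
Trained networks look in the newest picture that a camera, given by its name, has taken for a name from the list of things; names that differ only in an ending like _2 or _b are one class to them, and where a whole thing is asked for, a point or a joint stands for the part that bears it (a point fixed in the world has none). Each returns a list of dicts, best first, with "score" (0 to 1); they miss things now and then, are a little off and sometimes report something else, mostly with a low value. They report only what shows in the picture. A call takes as long as a camera call.
- recognise(label, camera): "box" ([left, top, right, bottom] in pixels, round what is visible of it).
- outline_of(label, camera): "mask" (400x640 bool, what is visible of it) and "box" ([left, top, right, bottom] in pixels, round what is visible of it).
- pinpoint(label, camera): "location" ([row, column] in pixels: a listed point, or the origin of a listed thing).
The state is a dict: "time_s": time; "joints": joint angles; "qd": joint speeds; "joint_torque": joint torques, N m; "tcp_pos": TCP position; "eef_rot": TCP orientation; "contact_force": force on the tool from outside, world axes, zero at the start; "moment": the same for the moment, N m; "gripper_width": finger opening in m; "gripper_force": force on a finger pad.
Only numpy, scipy, OpenCV 4.12 (cv2) and the standard library are available. Lean on these libraries where they do the work, as an engineer would, in place of code of your own. Each camera call takes 0.05 s, during which the arm holds its last target. There are 200 camera calls.

## Task

From the middle of the bench, among the holders, take the two 50 ml tubes and the two small amber vials and stand each upright inside the collar of the holder that has the colour of its cap, one after another, without ever knocking a tube or vial over. Leave the little blue-capped microtube and the petri dishes there undisturbed; the stored tubes at the far edge of the bench, by the purple rack, are not part of the job.

Things in the scene. Friction and masses are not known exactly. Their poses are not given: they have to be found in the camera images.
- tube_blue: Loose 50 ml clear plastic tube with a dark blue screw cap, standing upright on its skirt: 116 mm tall, barrel 28 mm in diameter (to grip: up to 95 mm above its underside), cap 34 mm in diameter, about 22 g. Origin: centre of the underside; z up along the tube. Round, so its yaw is of no matter. It stands among the holders, less than 0.72 m from the robot's base axis; a like pair at the far edge of the bench by the purple rack (beyond 0.9 m) is not meant.
- tube_orange: Loose 50 ml clear plastic tube with an orange screw cap, standing upright on its skirt: 116 mm tall, barrel 28 mm in diameter (to grip: up to 95 mm above its underside), cap 34 mm in diameter, about 22 g. Origin: centre of the underside; z up along the tube. Round, so its yaw is of no matter. It stands among the holders, less than 0.72 m from the robot's base axis; a like pair at the far edge of the bench by the purple rack (beyond 0.9 m) is not meant.
- vial_black: Loose small amber-brown bottle (vial) with a black screw cap, standing upright: 62 mm tall, body 28 mm in diameter up to 50 mm, cap 24 mm in diameter, about 30 g. Origin: centre of the underside; z up along the vial. Round, so its yaw is of no matter.
- vial_red: Loose small amber-brown bottle (vial) with a red screw cap, standing upright: 62 mm tall, body 28 mm in diameter up to 50 mm, cap 24 mm in diameter, about 30 g. Origin: centre of the underside; z up along the vial. Round, so its yaw is of no matter.
- holder_blue: Fixed blue holder: a round foot 80 mm across, 4 mm thick, carrying a round blue collar that is open at the top (inner diameter about 48 mm, outer 58 mm, rim 15 mm above the bench). Its flat grey inner floor lies 5 mm above the bench. Origin: centre of its underside on the bench; z up. For the blue-capped tube.
- holder_orange: Fixed orange holder: a round foot 80 mm across, 4 mm thick, carrying a round orange collar that is open at the top (inner diameter about 48 mm, outer 58 mm, rim 15 mm above the bench). Its flat grey inner floor lies 5 mm above the bench. Origin: centre of its underside on the bench; z up. For the orange-capped tube.
- holder_black: Fixed black holder: a square foot 78 mm on a side, 4 mm thick, carrying a round black collar that is open at the top (inner diameter about 48 mm, outer 58 mm, rim 15 mm above the bench). Its flat grey inner floor lies 5 mm above the bench. Origin: centre of its underside on the bench; z up. For the black-capped vial.
- holder_red: Fixed red holder: a square foot 78 mm on a side, 4 mm thick, carrying a round red collar that is open at the top (inner diameter about 48 mm, outer 58 mm, rim 15 mm above the bench). Its flat grey inner floor lies 5 mm above the bench. Origin: centre of its underside on the bench; z up. For the red-capped vial.
- microtube: Bystander: loose tiny clear microtube with a blue cap, standing, 44 mm tall and 13 mm across. Stays where it is. Origin: centre of the underside.
- petri: Bystander: loose flat closed petri dish with cream filling, 58 mm across, 16 mm high. Stays where it is. Origin: centre of the underside. Other bystanders among the things (a pink petri dish, a white timer, a white stirring bar) are fixed and at most 20 mm high.

How it is judged:
By the outcome, as a careful person would: the job done as asked, in the order asked, and still so for the second after the job is handed in, with the robot touching nothing.
It also fails if it takes over 104 s, if anything falls off the work surface, if the arm or the gripper's body presses on something with over 40 N, if the wrist force passes 120 N, or if a joint passes its speed limit or range.

## Working session

There is one attempt and no reset: what is moved stays moved. The work goes in short steps, Python scripts to look and compute and a tool call to move; the robot and the scene stay as the last step left them, time stands still between calls to the robot, and variables do not carry over. Pictures are saved under pics/ and viewed, at most 15 in all, crops included, and the job is handed in when it is done.

Besides the shell and the picture viewer there is one more tool, called as a command line: name --argument value ..., lists and objects as JSON in quotes. move_arm: Moves the arm, as the interface text tells. Its arguments: {"type":"object","properties":{"targets":{"type":"array","items":{"type":"array"}},"jaw":{"type":"number"},"squeeze":{"type":"number"}},"required":["targets"]}

```bash
mkdir -p pics
cat > h.py <<'E'
import numpy as np, cv2
from plant import r, viewer, recognise, outline_of, pinpoint
def ray(cap,u,v):
    K=np.array(cap["intrinsics"]);D=np.array(cap["D"],float)
    p=cv2.undistortPoints(np.array([[[u,v]]],float),K,D)[0,0]
    T=np.array(cap["camera_from_world"]);R=T[:3,:3];t=T[:3,3]
    return -R.T@t, R.T@np.array([p[0],-p[1],-1.])
def onz(cap,u,v,z):
    o,d=ray(cap,u,v);return (o+d*(z-o[2])/d[2])
E
cat > a.py <<'E'
from h import *
s=r.get_state();print(s["time_s"],s["tcp_pos"],s["eef_rot"],r.grip_point_offset)
for c in["top","scene"]:
    cap=viewer.capture(c);cv2.imwrite(f"pics/{c}0.png",cap["image"]);print(c,onz(cap,320,200,0),ray(cap,320,200)[0])
    for n in["tube_blue","tube_orange","vial_black","vial_red","holder_blue","holder_orange","holder_black","holder_red","microtube","petri"]:
        for p in pinpoint(n,c)[:3]:
            row,col=p["location"];print(n,round(p["score"],2),np.round([row,col]),np.round(onz(cap,col,row,0)[:2],3))
E
python3 a.py
```

```text
0.0 [ 0.20817843 -0.64149963  0.19042119] [ 1.79903050e+02 -7.26575459e-03 -1.62026802e+02] -0.0188
top [ 0.59906787 -0.0186886   0.        ] [ 0.36520509 -0.00600224  1.03685388]
tube_blue 0.55 [257. 289.] [0.447 0.078]
tube_orange 0.48 [213. 371.] [ 0.551 -0.159]
vial_black 0.53 [254. 346.] [ 0.443 -0.078]
vial_red 0.53 [169. 376.] [ 0.676 -0.186]
holder_blue 0.68 [198. 426.] [ 0.578 -0.316]
holder_orange 0.89 [224. 210.] [0.559 0.293]
holder_black 0.95 [182. 238.] [0.673 0.21 ]
holder_red 0.73 [217. 267.] [0.564 0.132]
microtube 0.71 [208. 318.] [ 0.578 -0.01 ]
microtube 0.5 [171. 329.] [ 0.681 -0.051]
petri 0.65 [211. 320.] [ 0.566 -0.016]
scene [ 0.5881734  -0.01047654  0.        ] [-0.04052918 -0.53518654  0.68519459]
tube_blue 0.59 [212. 259.] [0.452 0.08 ]
tube_orange 0.63 [227. 356.] [ 0.564 -0.144]
vial_black 0.7 [239. 301.] [ 0.449 -0.067]
vial_red 0.48 [211. 394.] [ 0.674 -0.185]
vial_red 0.48 [255. 416.] [ 0.577 -0.304]
holder_blue 0.75 [256. 414.] [ 0.572 -0.3  ]
holder_blue 0.22 [191. 352.] [ 0.673 -0.052]
holder_orange 0.53 [162. 237.] [0.569 0.297]
holder_black 0.9 [158. 286.] [0.676 0.196]
holder_black 0.27 [160. 234.] [0.569 0.311]
holder_red 0.69 [182. 274.] [0.566 0.14 ]
microtube 0.6 [192. 351.] [ 0.669 -0.054]
petri 0.66 [206. 312.] [ 0.556 -0.01 ]
```

View pics/top0.png

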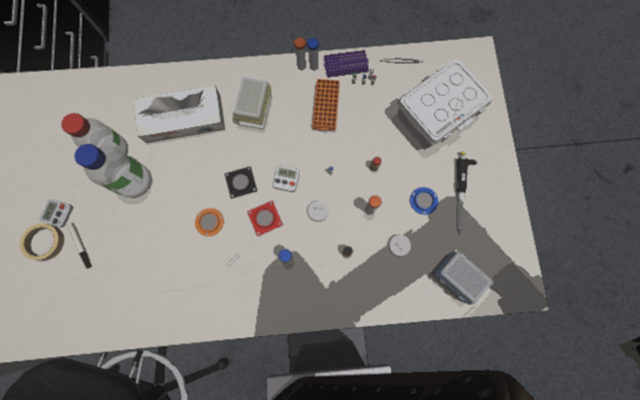

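View pics/scene0.png

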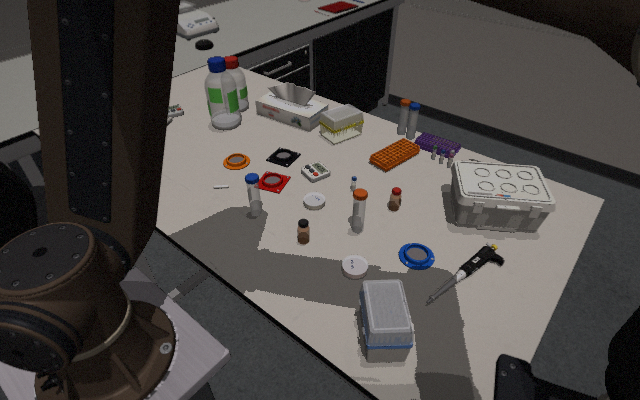

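The top view shows the blue cap at (285,256), orange at (375,202), red at (376,162) and black at (347,250). The holders are blue (424,201), orange (209,222), red (265,218) and black (240,182). The scene view agrees. Next I refine with colour blobs and both views.

```bash
cat > b.py <<'E'
from h import *
caps={c:viewer.capture(c) for c in["top","scene"]}
def proj(cap,P):
    K=np.array(cap["intrinsics"]);T=np.array(cap["camera_from_world"]);q=T[:3,:3]@P+T[:3,3]
    F=np.diag([1,-1,-1.]);return cv2.projectPoints((F@q)[None],np.zeros(3),np.zeros(3),K,np.array(cap["D"],float))[0][0,0]
def blob(cap,u,v,col,w):
    x0,y0=int(u)-w,int(v)-w;im=cap["image"][y0:y0+2*w+1,x0:x0+2*w+1];h=cv2.cvtColor(im,cv2.COLOR_BGR2HSV).astype(int);H,S,V=h[...,0],h[...,1],h[...,2]
    m={"blue":(abs(H-113)<12)&(S>120),"orange":(abs(H-11)<7)&(S>150)&(V>110),"red":((H<6)|(H>172))&(S>150)&(V>70),"black":V<50}[col]
    n,l,st,ce=cv2.connectedComponentsWithStats(m.astype(np.uint8));k=1+np.argmax(st[1:,4])
    b=st[k];return ce[k]+[x0,y0],b[4],(b[:4]+[x0,y0,0,0]).tolist()
T={"blue":[(285,256),(252,180),.107],"orange":[(375,202),(360,195),.107],"red":[(376,162),(396,191),.056],"black":[(347,250),(303,224),.056]}
for n,(a,b,z) in T.items():
    o=[];
    for c,p in(("top",a),("scene",b)):
        ce,ar,bx=blob(caps[c],*p,n,11);o.append((ce,ar,bx,onz(caps[c],*ce,z)))
    (o1,d1),(o2,d2)=[ray(caps[c],*q[0]) for c,q in zip(("top","scene"),o)]
    s=np.linalg.lstsq(np.c_[d1,-d2],o2-o1,rcond=None)[0];X=(o1+s[0]*d1+o2+s[1]*d2)/2
    print(n,[(q[0].round(1).tolist(),q[1],q[2],q[3][:2].round(3).tolist()) for q in o],"tri",X.round(3))
H={"blue":[(424,201),(416,256)],"orange":[(209,222),(237,161)],"red":[(265,218),(272,181)],"black":[(240,182),(284,156)]}
for n,ps in H.items():
    for c,p in zip(("top","scene"),ps):
        # grey floor disc: low-saturation bright comp at centre
        x0,y0=p[0]-20,p[1]-20;im=caps[c]["image"][y0:y0+41,x0:x0+41];h=cv2.cvtColor(im,cv2.COLOR_BGR2HSV)
        m=((h[...,1]<90)&(h[...,2]>50)).astype(np.uint8);_,l,st,ce=cv2.connectedComponentsWithStats(m)
        k=l[20,20];fl=ce[k]+[x0,y0]
        ce2,ar,bx=blob(caps[c],*p,n,20);bc=[bx[0]+bx[2]/2-.5,bx[1]+bx[3]/2-.5]
        print(n,c,"floor",k,st[k,4],onz(caps[c],*fl,.006)[:2].round(3),"box",bx,onz(caps[c],*bc,.008)[:2].round(3),"cen",onz(caps[c],*ce2,.008)[:2].round(3))
E
python3 b.py
```

```text
blue [([284.6, 255.1], np.int32(108), [279, 250, 12, 12], [0.444, 0.081]), ([251.4, 178.2], np.int32(124), [245, 173, 14, 11], [0.448, 0.087])] tri [0.444 0.081 0.113]
orange [([374.5, 200.8], np.int32(81), [370, 196, 10, 10], [0.561, -0.154]), ([360.2, 192.4], np.int32(86), [354, 189, 13, 8], [0.569, -0.146])] tri [ 0.559 -0.153  0.117]
red [([376.7, 160.5], np.int32(26), [374, 158, 6, 6], [0.683, -0.181]), ([396.5, 190.2], np.int32(41), [392, 188, 9, 6], [0.688, -0.177])] tri [ 0.681 -0.18   0.062]Traceback (most recent call last):
  File "b.py", line 15, in <module>
    ce,ar,bx=blob(caps[c],*p,n,11);o.append((ce,ar,bx,onz(caps[c],*ce,z)))
             ~~~~^^^^^^^^^^^^^^^^^
  File "b.py", line 9, in blob
    n,l,st,ce=cv2.connectedComponentsWithStats(m.astype(np.uint8));k=1+np.argmax(st[1:,4])
                                                                       ~~~~~~~~~^^^^^^^^^^
    return _wrapfunc(a, 'argmax', axis=axis, out=out, **kwds)
    return bound(*args, **kwds)
ValueError: attempt to get argmax of an empty sequence
```

move_arm --targets '[[[0, 0, -1], [0, 0, 0.157]], [[0, 0, -1], [0, 0, 0.314]], [[0, 0, -1], [0, 0, 0.314]]]' --jaw 7 --squeeze 12

```text
time_s: 1.58
tcp_pos: [0.2084, -0.642, 0.2014]
eef_rot: [-180.0, 0.0, -180.0]
contact_force: [0.4, 0.3, -0.3]
gripper_width: 0.0702
gripper_force: 0.0
```

```bash
sed -i 's/"black":V<50/"black":V<75/' b.py; python3 b.py
```

```text
blue [([284.6, 255.1], np.int32(108), [279, 250, 12, 12], [0.444, 0.081]), ([251.5, 178.2], np.int32(122), [245, 173, 14, 11], [0.448, 0.087])] tri [0.444 0.08  0.113]
orange [([374.5, 200.8], np.int32(81), [370, 196, 10, 10], [0.561, -0.154]), ([360.1, 192.3], np.int32(85), [354, 189, 13, 8], [0.569, -0.146])] tri [ 0.559 -0.153  0.117]
red [([376.7, 160.5], np.int32(26), [374, 158, 6, 6], [0.683, -0.181]), ([396.8, 190.1], np.int32(37), [393, 188, 8, 6], [0.689, -0.177])] tri [ 0.681 -0.181  0.062]
black [([347.1, 250.6], np.int32(53), [343, 247, 9, 8], [0.446, -0.077]), ([302.8, 223.0], np.int32(76), [298, 219, 10, 9], [0.449, -0.075])] tri [ 0.447 -0.077  0.058]
blue top floor 2 205 [ 0.573 -0.309] box [410, 188, 28, 26] [ 0.571 -0.306] cen [ 0.57  -0.306]
blue scene floor 2 178 [ 0.576 -0.305] box [399, 243, 35, 27] [ 0.567 -0.308] cen [ 0.564 -0.309]
orange top floor 2 195 [0.564 0.295] box [196, 209, 27, 26] [0.563 0.292] cen [0.562 0.291]
orange scene floor 2 58 [0.569 0.302] box [223, 154, 27, 16] [0.56 0.29] cen [0.557 0.286]
red top floor 2 205 [0.562 0.139] box [249, 203, 32, 31] [0.56  0.139] cen [0.56  0.139]
red scene floor 3 75 [0.566 0.146] box [258, 172, 33, 21] [0.56  0.132] cen [0.556 0.132]
black top floor 2 255 [0.671 0.203] box [226, 168, 30, 29] [0.669 0.201] cen [0.668 0.201]
black scene floor 2 67 [0.677 0.209] box [266, 148, 35, 19] [0.665 0.198] cen [0.664 0.197]
```

move_arm --targets '[[[-19, 24, 0], [0, 0, 0]], [[-19, 24, 0], [0, 0, 0]], [[-19, 24, 0], [0, 0, 0]], [[-19, 24, 0], [0, 0, 0]], [[-19, 24, 0], [0, 0, 0]]]'

```text
time_s: 2.3
tcp_pos: [0.3995, -0.4003, 0.2016]
eef_rot: [-180.0, 0.0, -179.8]
contact_force: [0.9, -0.8, 0.5]
gripper_width: 0.0698
gripper_force: 0.0
```

move_arm --targets '[[[-4.5, 30, 0], [0, 0, 0]], [[-4.5, 30, 0], [0, 0, 0]], [[-4.5, 30, 0], [0, 0, 0]], [[-4.5, 30, 0], [0, 0, 0]], [[-4.5, 30, 0], [0, 0, 0]]]'

```text
time_s: 2.92
tcp_pos: [0.4435, -0.1, 0.2017]
eef_rot: [180.0, 0.1, -179.8]
contact_force: [1.5, -0.6, -0.9]
gripper_width: 0.07
gripper_force: 0.0
```

move_arm --targets '[[[0, 18, 0], [0, 0, 0]], [[0, 18, 0], [0, 0, 0]], [[0, 18, 0], [0, 0, 0]], [[0, 18, 0], [0, 0, 0]]]'

```text
time_s: 3.42
tcp_pos: [0.4435, 0.0811, 0.2015]
eef_rot: [180.0, 0.0, -179.6]
contact_force: [0.3, 0.2, 1.2]
gripper_width: 0.0697
gripper_force: 0.0
```

move_arm --targets '[[[-0.1, 0, 5], [0, 0, 0]], [[-0.1, 0, 10], [0, 0, 0]], [[-0.1, 0, 14], [0, 0, 0]], [[-0.1, 0, 14], [0, 0, 0]]]'

```text
time_s: 3.92
tcp_pos: [0.4424, 0.076, 0.0593]
eef_rot: [-179.8, -0.3, -180.0]
contact_force: [-0.1, -0.3, 1.1]
gripper_width: 0.0699
gripper_force: 0.0
```

move_arm --targets '[[[0, 0, 0], [0, 0, 0]], [[0, 0, 0], [0, 0, 0]], [[0, 0, 0], [0, 0, 0]], [[0, 0, 0], [0, 0, 0]], [[0, 0, 0], [0, 0, 0]]]' --jaw 2

```text
time_s: 4.55
tcp_pos: [0.4446, 0.078, 0.0617]
eef_rot: [180.0, 0.0, 180.0]
contact_force: [-0.8, 1.3, 2.7]
gripper_width: 0.0275
gripper_force: 12.0
```

move_arm --targets '[[[0, 0, -2], [0, 0, 0]], [[0, 0, -6], [0, 0, 0]], [[0, 0, -11], [0, 0, 0]], [[0, 0, -15], [0, 0, 0]], [[0, 0, -15], [0, 0, 0]]]'

```text
time_s: 5.18
tcp_pos: [0.4462, 0.0788, 0.2146]
eef_rot: [179.8, 0.3, -180.0]
contact_force: [0.7, 0.0, -2.1]
gripper_width: 0.0274
gripper_force: 12.0
```

```bash
cat > v.py <<'E'
import sys
from h import *
n=sys.argv[1];a=[]
for c in("scene","top"):
    i=viewer.capture(c)["image"];a.append(cv2.resize(i[110:310,180:480] if c=="scene" else i[120:290,170:470],None,fx=2,fy=1.7))
cv2.imwrite(f"pics/{n}.png",cv2.resize(np.vstack([a[0],a[1]]),(570,600)));s=r.get_state();print(s["time_s"],s["tcp_pos"],s["eef_rot"],s["gripper_width"])
E
python3 v.py l1
```

```text
5.275 [0.44418712 0.07798302 0.21119136] [1.79963938e+02 3.05472739e-03 1.79980210e+02] 0.0271962918295304
```

View pics/l1.png

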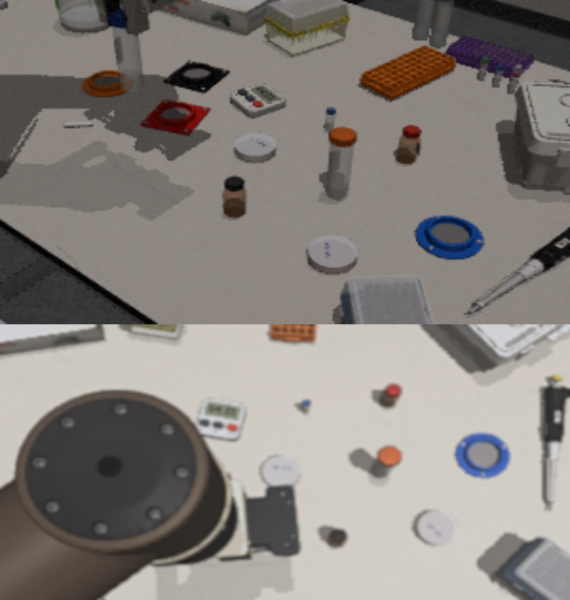

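The tube is held upright in the jaws, with its top at about (120,15) in the scene crop, and nothing else has moved. Next it goes to the blue holder.

move_arm --targets '[[[-1.2, -4, 0], [0, 0, 0]], [[-3, -9, 0], [0, 0, 0]], [[-4.7, -14, 0], [0, 0, 0]], [[-6.4, -19, 0], [0, 0, 0]], [[-8, -24, 0], [0, 0, 0]]]'

```text
time_s: 5.9
tcp_pos: [0.524, -0.1637, 0.2096]
eef_rot: [180.0, -0.2, 180.0]
contact_force: [0.1, 0.9, -0.2]
gripper_width: 0.0274
gripper_force: 12.0
```

move_arm --targets '[[[-1.7, -5, 0], [0, 0, 0]], [[-3.3, -10, 0], [0, 0, 0]], [[-4.7, -14, 0], [0, 0, 0]], [[-4.7, -14.5, 0], [0, 0, 0]], [[-4.7, -14.5, 0], [0, 0, 0]]]'

```text
time_s: 6.52
tcp_pos: [0.5705, -0.307, 0.2095]
eef_rot: [179.9, -0.2, 179.9]
contact_force: [-0.4, 1.0, 0.5]
gripper_width: 0.0274
gripper_force: 12.0
```

move_arm --targets '[[[0, 0, 5], [0, 0, 0]], [[0, 0, 10], [0, 0, 0]], [[0, 0, 13], [0, 0, 0]], [[0, 0, 14], [0, 0, 0]], [[0, 0, 14], [0, 0, 0]]]'

```text
time_s: 7.15
tcp_pos: [0.5715, -0.3064, 0.0717]
eef_rot: [-180.0, -0.0, -179.9]
contact_force: [0.3, -0.3, -0.0]
gripper_width: 0.0273
gripper_force: 12.0
```

```bash
python3 v.py p1
```

```text
7.25 [ 0.57249857 -0.30702213  0.07307222] [-1.79952319e+02  1.30265637e-01 -1.79962994e+02] 0.027307351382936336
```

View pics/p1.png

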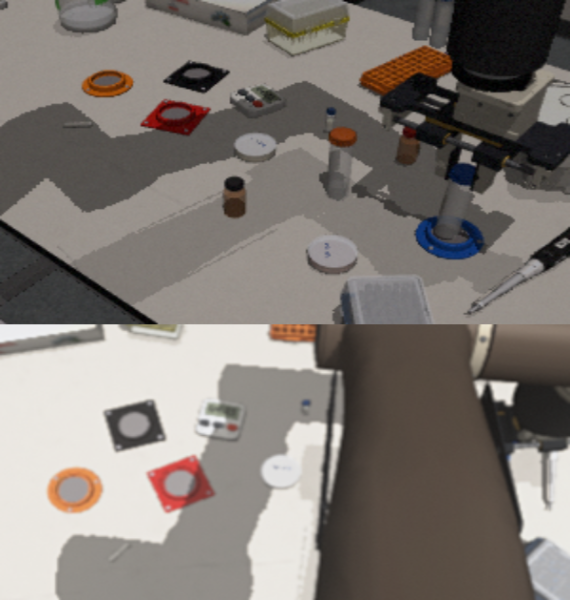

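The blue tube is standing over its collar at about (450,237) in the scene crop. I lower it gently to contact.

move_arm --targets '[[[0, 0, 0.2], [0, 0, 0]], [[0, 0, 0.4], [0, 0, 0]], [[0, 0, 0.4], [0, 0, 0]]]'

```text
time_s: 7.62
tcp_pos: [0.5713, -0.3071, 0.0675]
eef_rot: [180.0, 0.0, 180.0]
contact_force: [-0.7, 1.0, -0.7]
gripper_width: 0.0275
gripper_force: 12.0
```

```bash
cat > t.py <<'E'
from h import *
exec(open('b.py').read().split("def blob")[0].split("caps=",1)[1].split("\n",1)[1])
cap=viewer.capture("scene");cv2.imwrite("pics/t1.png",cv2.resize(cap["image"][160:280,370:470],None,fx=5,fy=5))
for z in(.005,.121):print(proj(cap,np.array([.571,-.307,z])).round(1),(proj(cap,np.array([.571,-.307,z]))-[370,160])*5)
s=r.get_state();print(s["tcp_pos"],s["contact_force"])
E
python3 t.py
```

```text
[416.3 255.6] [231.58110755 478.00840579]
[424.8 217.6] [273.75790503 288.10674781]
[ 0.57138021 -0.30717941  0.06748369] [ 1.01023719 -0.36587663 -0.23478551]
```

View pics/t1.png

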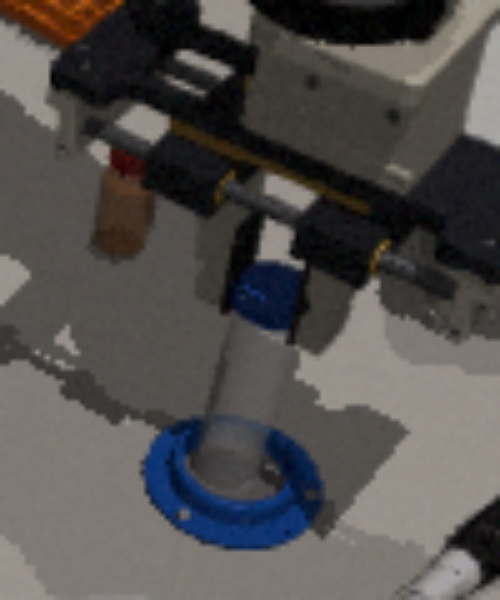

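The tube is vertical inside the collar: base about (230,478), cap (270,288), as projected. Release.

move_arm --targets '[[[0, 0, 0.1], [0, 0, 0]], [[0, 0, 0.1], [0, 0, 0]]]'

```text
time_s: 7.92
tcp_pos: [0.5718, -0.3072, 0.0667]
eef_rot: [-180.0, 0.0, 180.0]
contact_force: [-0.0, 0.5, 2.6]
gripper_width: 0.0274
gripper_force: 12.0
```

move_arm --targets '[[[0, 0, 0], [0, 0, 0]], [[0, 0, 0], [0, 0, 0]], [[0, 0, 0], [0, 0, 0]], [[0, 0, 0], [0, 0, 0]]]' --jaw 7

```text
time_s: 8.43
tcp_pos: [0.5713, -0.3071, 0.0663]
eef_rot: [180.0, -0.0, 180.0]
contact_force: [0.3, 0.1, 0.8]
gripper_width: 0.0616
gripper_force: 0.0
```

move_arm --targets '[[[0, 0, -3], [0, 0, 0]], [[0, 0, -7], [0, 0, 0]], [[0, 0, -11], [0, 0, 0]], [[0, 0, -14], [0, 0, 0]], [[0, 0, -14], [0, 0, 0]]]'

```text
time_s: 9.05
tcp_pos: [0.5728, -0.3077, 0.2096]
eef_rot: [-179.9, 0.3, 180.0]
contact_force: [-0.0, -0.2, 0.1]
gripper_width: 0.0697
gripper_force: 0.0
```

move_arm --targets '[[[0.3, 5, 0], [0, 0, 0]], [[0.6, 10, 0], [0, 0, 0]], [[1.0, 15.3, 0], [0, 0, 0]], [[1.0, 15.3, 0], [0, 0, 0]], [[1.0, 15.3, 0], [0, 0, 0]]]'

```text
time_s: 9.68
tcp_pos: [0.5612, -0.1539, 0.2059]
eef_rot: [180.0, -0.0, -180.0]
contact_force: [0.3, 0.4, -0.8]
gripper_width: 0.0701
gripper_force: 0.0
```

move_arm --targets '[[[0, 0, 5], [0, 0, 0]], [[0, 0, 10], [0, 0, 0]], [[0, 0, 13.5], [0, 0, 0]], [[0, 0, 14.5], [0, 0, 0]], [[0, 0, 14.5], [0, 0, 0]]]'

```text
time_s: 10.3
tcp_pos: [0.5615, -0.1549, 0.0613]
eef_rot: [-180.0, -0.1, 179.9]
contact_force: [0.5, 0.1, 1.1]
gripper_width: 0.0697
gripper_force: 0.0
```

move_arm --targets '[[[0, 0, 0], [0, 0, 0]], [[0, 0, 0], [0, 0, 0]], [[0, 0, 0], [0, 0, 0]], [[0, 0, 0], [0, 0, 0]], [[0, 0, 0], [0, 0, 0]]]' --jaw 2

```text
time_s: 10.92
tcp_pos: [0.5615, -0.1541, 0.0615]
eef_rot: [-180.0, 0.0, 180.0]
contact_force: [0.1, 0.7, 0.7]
gripper_width: 0.0277
gripper_force: 12.0
```

move_arm --targets '[[[0, 0, -2], [0, 0, 0]], [[0, 0, -6], [0, 0, 0]], [[0, 0, -11], [0, 0, 0]], [[0, 0, -15], [0, 0, 0]], [[0, 0, -15], [0, 0, 0]]]'

```text
time_s: 11.55
tcp_pos: [0.5634, -0.1543, 0.2152]
eef_rot: [-180.0, 0.4, -180.0]
contact_force: [-0.1, -0.1, -0.6]
gripper_width: 0.0275
gripper_force: 12.0
```

```bash
python3 v.py l2
```

```text
11.65 [ 0.56124063 -0.15389033  0.21127496] [1.79972395e+02 2.18661994e-02 1.79979447e+02] 0.027323492865550924
```

View pics/l2.png

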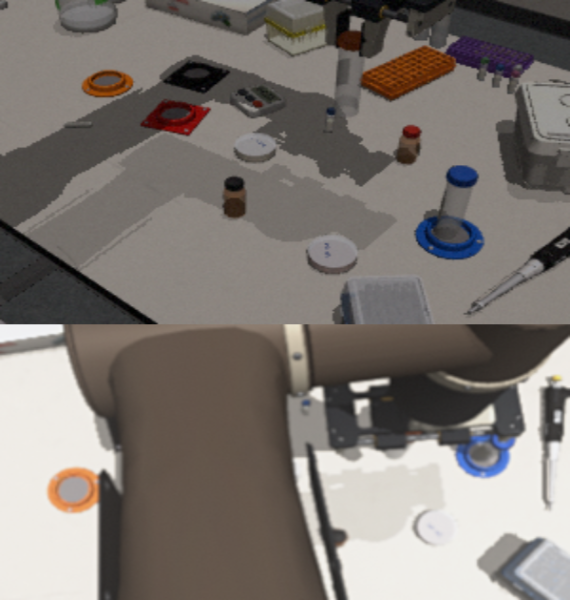

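The blue tube stands upright in its collar at (450,215), and the orange tube is held at (350,70). Next it goes to the orange holder.

move_arm --targets '[[[0, 4, 0], [0, 0, 0]], [[0, 9, 0], [0, 0, 0]], [[0, 14, 0], [0, 0, 0]], [[0, 19, 0], [0, 0, 0]], [[0, 24, 0], [0, 0, 0]]]'

```text
time_s: 12.28
tcp_pos: [0.5604, 0.0872, 0.2097]
eef_rot: [-179.9, -0.1, 180.0]
contact_force: [0.8, 0.8, 0.2]
gripper_width: 0.0272
gripper_force: 12.0
```

move_arm --targets '[[[-0.1, 5, 0], [0, 0, 0]], [[-0.1, 10, 0], [0, 0, 0]], [[-0.1, 15, 0], [0, 0, 0]], [[-0.1, 19, 0], [0, 0, 0]], [[-0.1, 20.7, 0], [0, 0, 0]]]'

```text
time_s: 12.9
tcp_pos: [0.5616, 0.2945, 0.2091]
eef_rot: [-179.9, -0.1, -179.9]
contact_force: [-0.2, -0.6, 0.0]
gripper_width: 0.0274
gripper_force: 12.0
```

move_arm --targets '[[[0, 0, 0], [0, 0, 0]], [[0, 0, 4], [0, 0, 0]], [[0, 0, 9], [0, 0, 0]], [[0, 0, 12], [0, 0, 0]], [[0, 0, 12], [0, 0, 0]]]'

```text
time_s: 13.52
tcp_pos: [0.561, 0.2903, 0.0887]
eef_rot: [-179.8, -0.3, 179.9]
contact_force: [0.8, -0.6, -0.1]
gripper_width: 0.0271
gripper_force: 12.0
```

```bash
sed -i 's/160:280,370:470/110:230,190:290/; s/t1.png/t2.png/; s/\[370,160\]/[190,110]/; s/\.571,-.307/.562,.293/g' t.py; python3 t.py
```

```text
[236.1 161.6] [230.42314003 258.20805711]
[230.4 127.3] [201.79272626  86.51444104]
[0.56236084 0.29140062 0.09093251] [-0.3485119  -0.23398502  0.98301461]
```

View pics/t2.png

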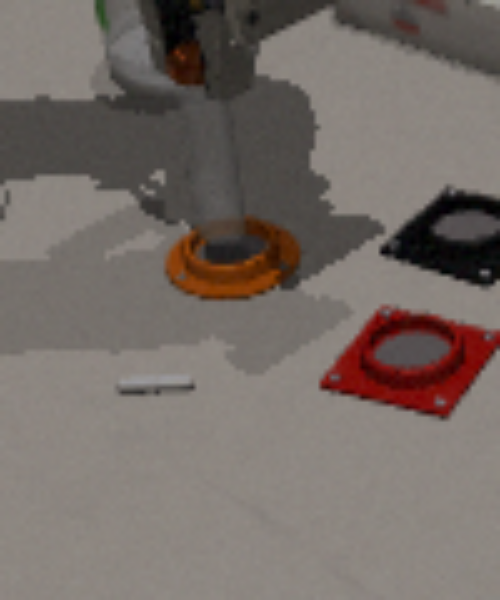

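The orange tube hangs at about (220,220), right above its collar at (232,255). Lower and release.

move_arm --targets '[[[0, 0, 1.2], [0, 0, 0]], [[0, 0, 2], [0, 0, 0]], [[0, 0, 2.4], [0, 0, 0]], [[0, 0, 2.4], [0, 0, 0]], [[0, 0, 2.45], [0, 0, 0]]]'

```text
time_s: 14.2
tcp_pos: [0.5627, 0.2931, 0.0672]
eef_rot: [180.0, 0.0, 180.0]
contact_force: [0.0, -0.3, -0.2]
gripper_width: 0.0272
gripper_force: 12.0
```

move_arm --targets '[[[0, 0, 0], [0, 0, 0]], [[0, 0, 0], [0, 0, 0]]]'

```text
time_s: 14.45
tcp_pos: [0.5626, 0.293, 0.0671]
eef_rot: [180.0, 0.0, 180.0]
contact_force: [-0.2, -0.2, -0.5]
gripper_width: 0.0274
gripper_force: 12.0
```

move_arm --targets '[[[0, 0, 0.05], [0, 0, 0]], [[0, 0, 0.05], [0, 0, 0]], [[0, 0, 0.05], [0, 0, 0]], [[0, 0, 0.05], [0, 0, 0]]]' --jaw 7

```text
time_s: 14.95
tcp_pos: [0.5626, 0.2929, 0.0664]
eef_rot: [180.0, 0.0, 180.0]
contact_force: [0.2, 0.0, -0.0]
gripper_width: 0.0617
gripper_force: 0.0
```

move_arm --targets '[[[0, 0, -3], [0, 0, 0]], [[0, 0, -7], [0, 0, 0]], [[0, 0, -11], [0, 0, 0]], [[0, 0, -14], [0, 0, 0]], [[0, 0, -14], [0, 0, 0]]]'

```text
time_s: 15.58
tcp_pos: [0.5638, 0.2938, 0.2095]
eef_rot: [179.8, 0.2, 180.0]
contact_force: [-0.1, -0.2, 0.2]
gripper_width: 0.0702
gripper_force: 0.0
```

move_arm --targets '[[[1.5, -5, 0], [0, 0, 0]], [[3, -10, 0], [0, 0, 0]], [[4.7, -15, 0], [0, 0, 0]], [[6.3, -20, 0], [0, 0, 0]], [[7.9, -25, 0], [0, 0, 0]]]'

```text
time_s: 16.2
tcp_pos: [0.4823, 0.0413, 0.2057]
eef_rot: [-180.0, -0.0, -180.0]
contact_force: [0.9, -0.5, -0.0]
gripper_width: 0.0698
gripper_force: 0.0
```

move_arm --targets '[[[1.6, -5, 0], [0, 0, 0]], [[3.2, -10, 0], [0, 0, 0]], [[3.8, -12, 0], [0, 0, 0]], [[3.8, -12, 0], [0, 0, 0]], [[3.8, -12, 0], [0, 0, 0]]]'

```text
time_s: 16.82
tcp_pos: [0.4454, -0.0768, 0.206]
eef_rot: [180.0, -0.0, 180.0]
contact_force: [-0.8, -0.2, 0.2]
gripper_width: 0.0702
gripper_force: 0.0
```

```bash
python3 v.py p2
```

```text
16.925 [ 0.44561342 -0.07642154  0.20606547] [ 1.79999913e+02 -2.59727916e-02 -1.79966901e+02] 0.07003602845233567
```

View pics/p2.png

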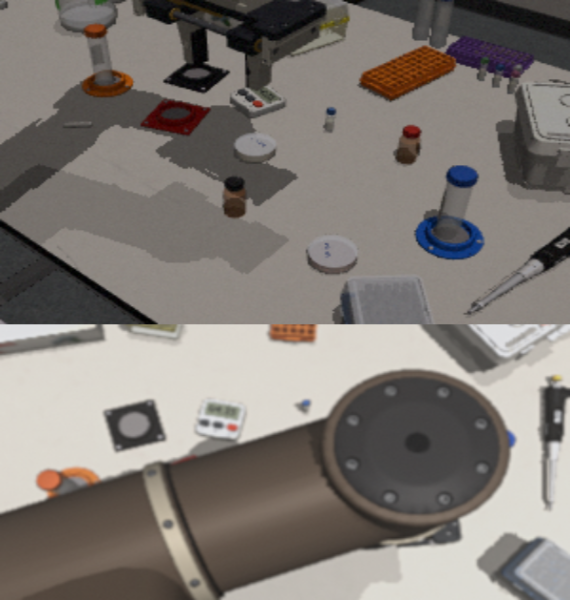

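Both tubes stand in their holders, orange at (97,60) and blue at (455,205). The gripper is above the black vial, so I descend to it.

move_arm --targets '[[[0, 0, 6], [0, 0, 0]], [[0, 0, 11], [0, 0, 0]], [[0, 0, 16], [0, 0, 0]], [[0, 0, 18], [0, 0, 0]], [[0, 0, 18.5], [0, 0, 0]]]'

```text
time_s: 17.55
tcp_pos: [0.4447, -0.0767, 0.02]
eef_rot: [-180.0, -0.2, -179.9]
contact_force: [0.4, 0.1, 0.3]
gripper_width: 0.0702
gripper_force: 0.0
```

move_arm --targets '[[[0, 0, 0], [0, 0, 0]], [[0, 0, 0], [0, 0, 0]], [[0, 0, 0], [0, 0, 0]], [[0, 0, 0], [0, 0, 0]], [[0, 0, 0], [0, 0, 0]]]' --jaw 2

```text
time_s: 18.18
tcp_pos: [0.4456, -0.0771, 0.0216]
eef_rot: [180.0, 0.0, 180.0]
contact_force: [-0.6, -0.1, 0.2]
gripper_width: 0.0256
gripper_force: 0.1
```

move_arm --targets '[[[0, 0, -2], [0, 0, 0]], [[0, 0, -6], [0, 0, 0]], [[0, 0, -11], [0, 0, 0]], [[0, 0, -15], [0, 0, 0]], [[0, 0, -15], [0, 0, 0]]]'

```text
time_s: 18.8
tcp_pos: [0.4475, -0.0768, 0.1746]
eef_rot: [179.9, 0.4, -180.0]
contact_force: [-0.3, 0.7, -1.2]
gripper_width: 0.0214
gripper_force: 12.0
```

```bash
python3 v.py l3
```

```text
18.9 [ 0.44523047 -0.07694963  0.1713116 ] [1.79962748e+02 3.26080355e-02 1.79970707e+02] 0.021616438540453538
```

View pics/l3.png

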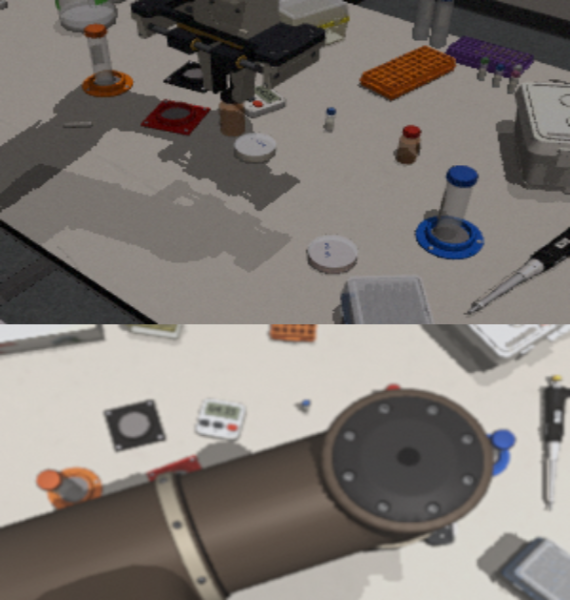

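The vial is held at (232,115), but the opening is smaller than the body diameter, so I zoom in on it.

```bash
cat > z.py <<'E'
import sys
exec(open('t.py').read().split("cap=viewer")[0])
def zoom(n,P,zs,w=40,k=7):
    cap=viewer.capture("scene");c=proj(cap,np.array([P[0],P[1],np.mean(zs)])).astype(int);x,y=c-w
    x=max(x,0);y=max(y,0);im=cap["image"][y:y+2*w,x:x+2*w]
    im=cv2.convertScaleAbs(cv2.resize(im,None,fx=k,fy=k,interpolation=cv2.INTER_CUBIC),alpha=1.6,beta=15);cv2.imwrite(f"pics/{n}.png",im)
    for z in zs:print(z,((proj(cap,np.array([P[0],P[1],z]))-[x,y])*k).round())
E
python3 -c "
from z import *
zoom('z3',(.446,-.077),(.150,.212))"
```

```text
0.15 [288. 363.]
0.212 [281. 196.]
```

View pics/z3.png

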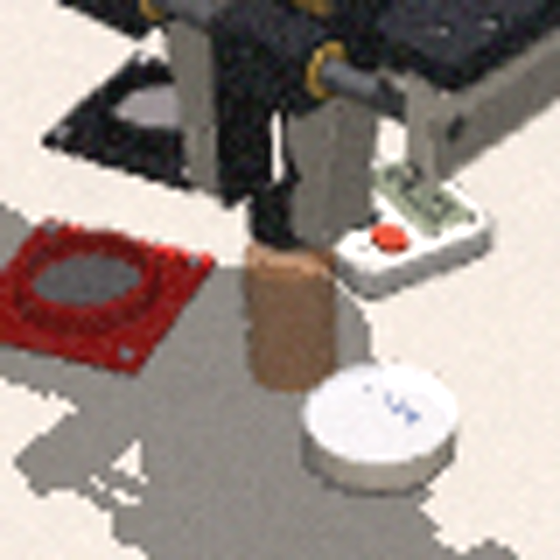

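The vial hangs upright, gripped near its cap and neck, with its base at about (288,385) as projected. I carry it gently to the black holder.

move_arm --targets '[[[-2, 2.5, 0], [0, 0, 0]], [[-5, 6.5, 0], [0, 0, 0]], [[-8, 10, 0], [0, 0, 0]], [[-11, 14, 0], [0, 0, 0]], [[-14, 17.5, 0], [0, 0, 0]]]'

```text
time_s: 19.58
tcp_pos: [0.5855, 0.099, 0.1694]
eef_rot: [-179.9, -0.2, -180.0]
contact_force: [0.8, -0.2, -0.4]
gripper_width: 0.0216
gripper_force: 12.0
```

move_arm --targets '[[[-3, 3.8, 0], [0, 0, 0]], [[-6, 7.5, 0], [0, 0, 0]], [[-8, 10, 0], [0, 0, 0]], [[-8.4, 10.4, 0], [0, 0, 0]], [[-8.4, 10.4, 0], [0, 0, 0]]]'

```text
time_s: 20.2
tcp_pos: [0.6687, 0.2015, 0.1694]
eef_rot: [-179.9, -0.2, 180.0]
contact_force: [-1.2, 0.1, -0.8]
gripper_width: 0.0214
gripper_force: 12.0
```

move_arm --targets '[[[0, 0, 3], [0, 0, 0]], [[0, 0, 7], [0, 0, 0]], [[0, 0, 10], [0, 0, 0]], [[0, 0, 11], [0, 0, 0]], [[0, 0, 11], [0, 0, 0]]]'

```text
time_s: 20.82
tcp_pos: [0.6693, 0.2012, 0.0615]
eef_rot: [-180.0, -0.0, 180.0]
contact_force: [-0.2, 0.1, 0.2]
gripper_width: 0.0216
gripper_force: 12.0
```

```bash
python3 -c "
from z import *
s=r.get_state();print(s['tcp_pos'],s['gripper_width'])
zoom('z4',(.669,.202),(.005,.039,.1))"
```

```text
[0.66925036 0.20121306 0.06151765] 0.021566522706188408
0.005 [287. 370.]
0.039 [282. 303.]
0.1 [272. 177.]
```

View pics/z4.png

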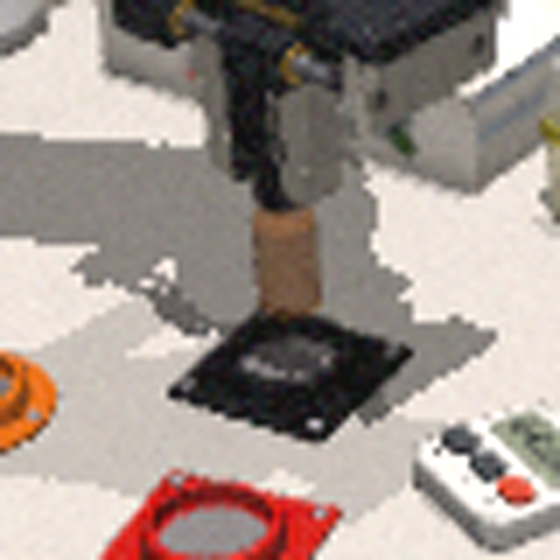

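The vial is upright, with its base at (288,315), straight above the collar at (290,358). Lower.

move_arm --targets '[[[0, 0, 1.2], [0, 0, 0]], [[0, 0, 2.4], [0, 0, 0]], [[0, 0, 3.1], [0, 0, 0]], [[0, 0, 3.3], [0, 0, 0]], [[0, 0, 3.3], [0, 0, 0]]]'

```text
time_s: 21.5
tcp_pos: [0.6706, 0.2019, 0.0295]
eef_rot: [-180.0, 0.1, -180.0]
contact_force: [-0.4, -1.3, 7.2]
gripper_width: 0.0218
gripper_force: 12.0
```

move_arm --targets '[[[0, 0, 0.05], [0, 0, 0]], [[0, 0, 0.1], [0, 0, 0]], [[0, 0, 0.1], [0, 0, 0]]]'

```text
time_s: 21.88
tcp_pos: [0.6712, 0.2019, 0.0294]
eef_rot: [180.0, 0.2, -180.0]
contact_force: [-0.6, -1.8, 10.5]
gripper_width: 0.022
gripper_force: 12.0
```

Contact comes at floor height, since the rim would have met it 7 mm sooner. I relieve the load and release.

move_arm --targets '[[[0, 0, -0.15], [0, 0, 0]], [[0, 0, -0.15], [0, 0, 0]]]'

```text
time_s: 22.12
tcp_pos: [0.6701, 0.2019, 0.0296]
eef_rot: [180.0, 0.1, -180.0]
contact_force: [0.1, -1.6, 6.1]
gripper_width: 0.0221
gripper_force: 12.0
```

move_arm --targets '[[[0, 0, 0], [0, 0, 0]], [[0, 0, 0], [0, 0, 0]], [[0, 0, 0], [0, 0, 0]], [[0, 0, 0], [0, 0, 0]]]' --jaw 6.5

```text
time_s: 22.62
tcp_pos: [0.6693, 0.2019, 0.0285]
eef_rot: [-180.0, -0.0, 180.0]
contact_force: [-0.9, 0.1, 0.8]
gripper_width: 0.057
gripper_force: 0.0
```

move_arm --targets '[[[0, 0, -3], [0, 0, 0]], [[0, 0, -7], [0, 0, 0]], [[0, 0, -11], [0, 0, 0]], [[0, 0, -16], [0, 0, 0]], [[0, 0, -18], [0, 0, 0]]]'

```text
time_s: 23.25
tcp_pos: [0.6708, 0.2023, 0.2128]
eef_rot: [179.9, 0.3, -180.0]
contact_force: [1.0, -0.8, -0.5]
gripper_width: 0.0649
gripper_force: 0.0
```

move_arm --targets '[[[0, -6, 0], [0, 0, 0]], [[0, -12, 0], [0, 0, 0]], [[0, -18, 0], [0, 0, 0]], [[0, -24, 0], [0, 0, 0]], [[-0.5, -30, 0], [0, 0, 0]]]'

```text
time_s: 23.88
tcp_pos: [0.6741, -0.0999, 0.2092]
eef_rot: [180.0, 0.0, -180.0]
contact_force: [0.2, 1.0, -0.4]
gripper_width: 0.0648
gripper_force: 0.0
```

move_arm --targets '[[[-0.6, -5, 0], [0, 0, 0]], [[-0.6, -8.1, 0], [0, 0, 0]], [[-0.6, -8.1, 0], [0, 0, 0]], [[-0.6, -8.1, 0], [0, 0, 0]]]'

```text
time_s: 24.38
tcp_pos: [0.6803, -0.1789, 0.2087]
eef_rot: [180.0, -0.0, 180.0]
contact_force: [0.1, 0.1, -0.7]
gripper_width: 0.0649
gripper_force: 0.0
```

```bash
python3 v.py p3; sed -n '/^T=/,/^H=/p' b.py | grep -v '^H=' >/dev/null
python3 - <<'E'
exec(open('b.py').read().split('T={')[0])
for c,p in(("top",(376,162)),("scene",(396,191))):
    try: ce,a,b=blob(caps[c],*p,"red",11);print(c,ce,a,onz(caps[c],*ce,.06))
    except Exception as e:print(c,e)
E
```

```text
24.475 [ 0.68050244 -0.17812492  0.20893509] [ 1.79993103e+02  4.90206862e-03 -1.79952003e+02] 0.06504414260853023
top [376.63333333 160.46666667] 30 [ 0.68181131 -0.18059506  0.06      ]
scene [396.44117647 189.41176471] 34 [ 0.68573618 -0.17745975  0.06      ]
```

View pics/p3.png

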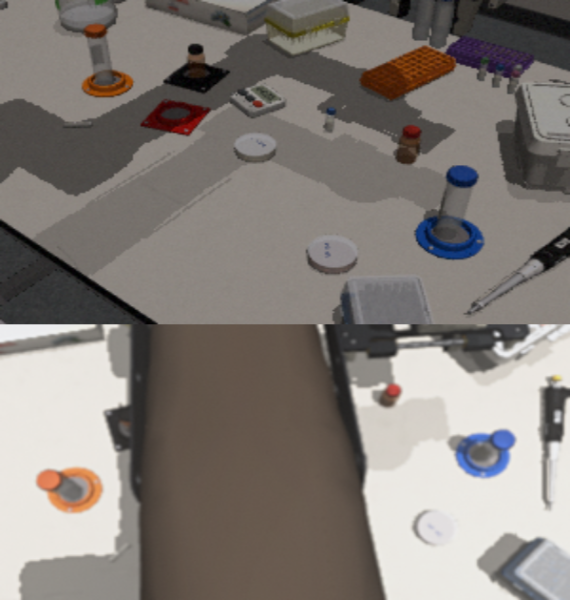

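The black vial stands in its holder at (195,62), and the red vial is untouched at (409,143). I descend on it a little lower, to grip its body.

move_arm --targets '[[[-0.1, -0.1, 6], [0, 0, 0]], [[-0.1, -0.1, 11], [0, 0, 0]], [[-0.1, -0.1, 16], [0, 0, 0]], [[-0.1, -0.1, 18.7], [0, 0, 0]], [[-0.1, -0.1, 19.3], [0, 0, 0]]]'

```text
time_s: 25.2
tcp_pos: [0.6802, -0.1793, 0.0137]
eef_rot: [180.0, -0.2, -180.0]
contact_force: [0.3, 0.8, 0.5]
gripper_width: 0.0651
gripper_force: 0.0
```

move_arm --targets '[[[0, 0, 0], [0, 0, 0]], [[0, 0, 0], [0, 0, 0]], [[0, 0, 0], [0, 0, 0]], [[0, 0, 0], [0, 0, 0]], [[0, 0, 0], [0, 0, 0]]]' --jaw 2

```text
time_s: 25.82
tcp_pos: [0.6816, -0.1802, 0.0163]
eef_rot: [-180.0, 0.0, 180.0]
contact_force: [0.3, 0.8, 3.5]
gripper_width: 0.0226
gripper_force: 12.0
```

move_arm --targets '[[[0, 0, 0], [0, 0, 0]], [[0, 0, 0], [0, 0, 0]]]'

```text
time_s: 26.08
tcp_pos: [0.6817, -0.1802, 0.0163]
eef_rot: [-180.0, 0.0, 180.0]
contact_force: [-1.0, 0.6, 3.8]
gripper_width: 0.0231
gripper_force: 12.0
```

move_arm --targets '[[[0, 0, -0.1], [0, 0, 0]], [[0, 0, -0.3], [0, 0, 0]], [[0, 0, -0.5], [0, 0, 0]], [[0, 0, -0.8], [0, 0, 0]], [[0, 0, -0.8], [0, 0, 0]]]'

```text
time_s: 26.7
tcp_pos: [0.6817, -0.1801, 0.0242]
eef_rot: [-180.0, 0.0, 180.0]
contact_force: [0.1, 0.8, 0.4]
gripper_width: 0.023
gripper_force: 12.0
```

```bash
python3 -c "
from z import *
s=r.get_state();print(s['tcp_pos'],s['gripper_width'],s['contact_force'])
zoom('z5',(.6816,-.180),(.0,.024,.05,.062),30,9)"
```

```text
[ 0.68166366 -0.18013485  0.02423478] 0.023042739340840796 [0.09760277 0.78936115 0.35315735]
0.0 [258. 367.]
0.024 [268. 303.]
0.05 [279. 232.]
0.062 [284. 198.]
```

View pics/z5.png

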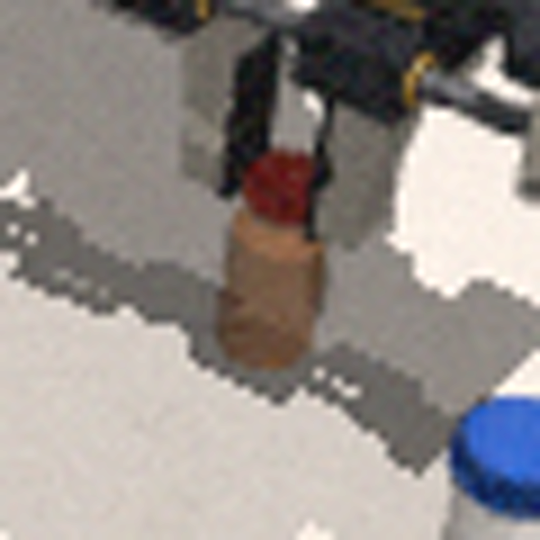

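The red vial is off the bench, upright, gripped by the cap at (285,190), with a steady width. I lift it and carry it to the red holder.

move_arm --targets '[[[0, 0, -2], [0, 0, 0]], [[0, 0, -5], [0, 0, 0]], [[0, 0, -8.5], [0, 0, 0]], [[0, 0, -11], [0, 0, 0]], [[0, 0, -12], [0, 0, 0]]]'

```text
time_s: 27.38
tcp_pos: [0.6825, -0.1803, 0.1472]
eef_rot: [-180.0, 0.2, 180.0]
contact_force: [-0.6, -0.4, -0.8]
gripper_width: 0.0229
gripper_force: 12.0
```

move_arm --targets '[[[1, 2.6, 0], [0, 0, 0]], [[2.4, 6.3, 0], [0, 0, 0]], [[3.8, 10, 0], [0, 0, 0]], [[5.2, 13.8, 0], [0, 0, 0]], [[6.6, 17.5, 0], [0, 0, 0]]]'

```text
time_s: 28.0
tcp_pos: [0.6146, -0.004, 0.1437]
eef_rot: [-180.0, -0.0, 180.0]
contact_force: [0.7, 0.8, -0.5]
gripper_width: 0.0228
gripper_force: 12.0
```

move_arm --targets '[[[1.5, 4, 0], [0, 0, 0]], [[3, 8, 0], [0, 0, 0]], [[4.6, 12, 0], [0, 0, 0]], [[5.4, 14.3, 0], [0, 0, 0]], [[5.4, 14.3, 0], [0, 0, 0]]]'

```text
time_s: 28.62
tcp_pos: [0.5608, 0.1393, 0.1439]
eef_rot: [180.0, -0.0, -179.9]
contact_force: [0.2, -0.8, -0.1]
gripper_width: 0.0227
gripper_force: 12.0
```

move_arm --targets '[[[0, 0, 2], [0, 0, 0]], [[0, 0, 5], [0, 0, 0]], [[0, 0, 7.5], [0, 0, 0]], [[0, 0, 8.5], [0, 0, 0]], [[0, 0, 8.5], [0, 0, 0]]]'

```text
time_s: 29.25
tcp_pos: [0.5614, 0.1372, 0.0585]
eef_rot: [-180.0, -0.1, 180.0]
contact_force: [0.6, -0.1, -1.0]
gripper_width: 0.0227
gripper_force: 12.0
```

```bash
python3 -c "
from z import *
s=r.get_state();print(s['tcp_pos'],s['gripper_width'])
zoom('z6',(.561,.138),(.005,.042,.1))"
```

```text
[0.56142292 0.1372301  0.05852537] 0.022653696279615044
0.005 [293. 376.]
0.042 [285. 301.]
0.1 [273. 176.]
```

View pics/z6.png

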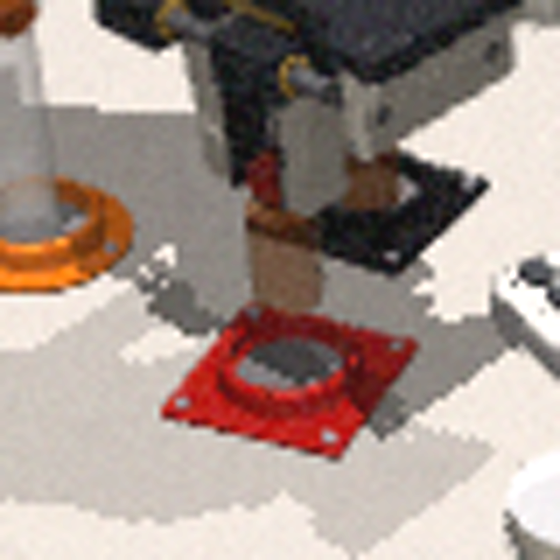

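The red vial hangs at (287,270), straight over the red collar at (292,365). Lower to contact.

move_arm --targets '[[[0, 0, 1.2], [0, 0, 0]], [[0, 0, 2.4], [0, 0, 0]], [[0, 0, 3.2], [0, 0, 0]], [[0, 0, 3.5], [0, 0, 0]], [[0, 0, 3.5], [0, 0, 0]]]'

```text
time_s: 29.92
tcp_pos: [0.5614, 0.1379, 0.0236]
eef_rot: [-180.0, -0.0, 180.0]
contact_force: [-0.2, -0.3, -0.7]
gripper_width: 0.0228
gripper_force: 12.0
```

move_arm --targets '[[[0, 0, 0.05], [0, 0, 0]], [[0, 0, 0.1], [0, 0, 0]], [[0, 0, 0.15], [0, 0, 0]]]'

```text
time_s: 30.3
tcp_pos: [0.5616, 0.138, 0.0225]
eef_rot: [180.0, 0.0, 180.0]
contact_force: [0.0, -0.6, -1.2]
gripper_width: 0.023
gripper_force: 12.0
```

move_arm --targets '[[[0, 0, 0.05], [0, 0, 0]], [[0, 0, 0.1], [0, 0, 0]], [[0, 0, 0.1], [0, 0, 0]]]'

```text
time_s: 30.68
tcp_pos: [0.5615, 0.1379, 0.0214]
eef_rot: [-180.0, -0.0, 180.0]
contact_force: [0.1, -0.8, 0.4]
gripper_width: 0.023
gripper_force: 12.0
```

move_arm --targets '[[[0, 0, 0], [0, 0, 0]], [[0, 0, 0], [0, 0, 0]], [[0, 0, 0], [0, 0, 0]], [[0, 0, 0], [0, 0, 0]]]' --jaw 6

```text
time_s: 31.18
tcp_pos: [0.5615, 0.1379, 0.0214]
eef_rot: [-180.0, 0.0, 180.0]
contact_force: [0.6, 0.4, -0.2]
gripper_width: 0.0567
gripper_force: 0.0
```

move_arm --targets '[[[0, 0, -3], [0, 0, 0]], [[0, 0, -7], [0, 0, 0]], [[0, 0, -11], [0, 0, 0]], [[0, 0, -16], [0, 0, 0]], [[0, 0, -20], [0, 0, 0]]]'

```text
time_s: 31.8
tcp_pos: [0.5617, 0.1379, 0.2236]
eef_rot: [180.0, 0.1, 180.0]
contact_force: [0.2, 0.1, -1.5]
gripper_width: 0.0601
gripper_force: 0.0
```

move_arm --targets '[[[3, -6, 0], [0, 0, 0]], [[5, -12, 0], [0, 0, 0]], [[7, -18, 0], [0, 0, 0]], [[9, -24, 0], [0, 0, 0]], [[11, -30, 0], [0, 0, 0]]]'

```text
time_s: 32.42
tcp_pos: [0.4529, -0.1565, 0.2218]
eef_rot: [180.0, 0.1, -180.0]
contact_force: [0.6, 0.0, -0.6]
gripper_width: 0.0602
gripper_force: 0.0
```

```bash
python3 v.py p4
```

```text
32.525 [ 0.45145305 -0.15902449  0.22160792] [-1.79980999e+02 -8.19997685e-03  1.79698833e+02] 0.0605702861847787
```

View pics/p4.png

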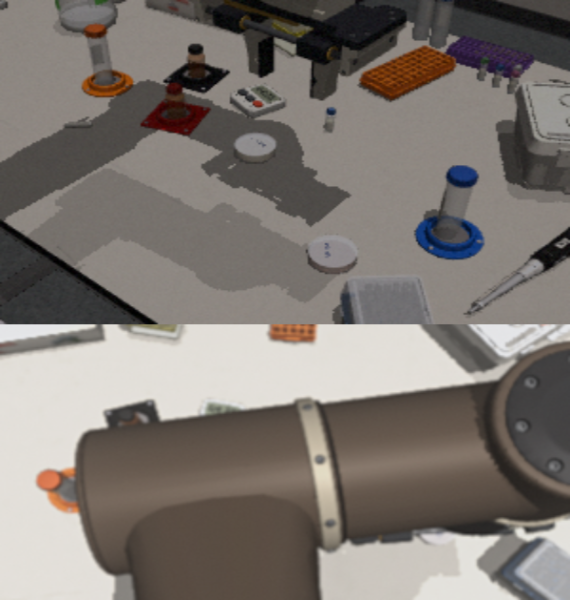

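All four stand upright in their matching holders: orange (97,60), black (195,62), red (175,103) and blue (455,205). The microtube at (330,118) and the petri dishes haven't moved. I let the arm settle and hand in.

move_arm --targets '[[[0, 0, 0], [0, 0, 0]], [[0, 0, 0], [0, 0, 0]]]'

```text
time_s: 32.78
tcp_pos: [0.4542, -0.1542, 0.2213]
eef_rot: [180.0, 0.0, -180.0]
contact_force: [-0.6, -0.7, -0.2]
gripper_width: 0.0602
gripper_force: 0.0
```

```bash
python3 -c "
from plant import r
print(r.close_job())"
```

```text
the job is handed in; nothing more can be done
None
```

Job handed in at about 33 s: both tubes and both vials stand upright in the holders matching their cap colours, with the microtube and petri dishes undisturbed in the last picture.

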